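# Close the curing unit and start the cure

### The job

Close the light-curing unit on the dental bench: set the orange lid on its open chamber and press it down until it is fully home, with no gap left at either end. Then start the cure on the sloping key panel: press the blue key all the way down and let it come back up, then do the same with the green key. Do not press the red key, do not press any key before the lid is home, and leave the other things on the bench where they are.

Things in the scene. Friction and masses are not known exactly. Their poses are not given: they have to be found in the camera images.
- unit: White light-curing unit fixed to the bench. Origin: on the bench under the chamber's middle; z up, x away from its key panel. Chamber outside 124 (x) x 174 (y) mm, flat rim 90 mm high. On the -x side a key panel 190 mm wide slopes at 35 degrees, its normal leaning to -x, from 20 mm high at x = -148 mm to 75 mm at x = -62 mm, with three round keys in black housings.
- seal_left_site (a point): Rim's +y end, at the rim's height (y = +77 mm of the unit). Here lies a black rubber seal strip, 11 x 88 mm, standing 5 to 8 mm above the rim. It is held by friction: it sinks flush and stays when pushed with about 8 N, more than the lid's weight; each end separately.
- seal_right_site (a point): The same at the rim's -y end (y = -77 mm), with its own seal strip.
- rail_mid (a point): Middle of the outer of two parallel steel guard rails above the keys, about 47 mm over them: 8 mm thick, level along the unit's y from -92 to +92 mm, posts at both ends; the inner rail is 20 mm nearer the chamber. They are in the way of a tool coming straight down on the keys: come square to the panel, below this rail (16 mm free from the keys' axes to it).
- chamber_mouth (a point): Middle of the chamber mouth, an opening 95 (x) x 135 (y) mm, at the height of the rim (90 mm above the bench); its floor is 60 mm lower; axes as the unit.
- lid: Loose orange lid, flange 120 (x) x 170 (y) x 8 mm, 0.15 to 0.31 kg. Origin: middle of the underside of its black locating plug (88 x 128 x 12 mm), which goes into the chamber mouth; z up. Flange underside at z = 12 mm, top at 20 mm. When home the flange underside lies on the rim. Fits either way round (half turn).
- lid_handle (a point): Middle of the lid's upright black grip (70 mm along x, 18 mm thick along y, 40 mm high from the flange top), 45 mm above the plug's underside, 15 mm below the grip's top; axes as the lid.
- lid_end_a (a point): Underside of the lid's flange near its +y end (y = +80 mm, z = 12 mm in the lid's frame). At the rim's height (90 mm above the bench) when home.
- lid_end_b (a point): The same at the lid's -y end (y = -80 mm, z = 12 mm).
- key_blue (a joint): Travel of the blue key, m: 0 up, 0.006 fully down; springs back; about 5 N at the bottom. It counts as pressed beyond 0.0045 and as up below 0.0015.
- key_red (a joint): The same for the red key (not to be pressed).
- key_green (a joint): The same for the green key.
- key_blue_top (a point): Middle of the top face of the blue key (disc of 34 mm diameter; left key, +y of the unit; keys 58 mm apart). z axis = out of the key, square to the panel: 35 degrees from vertical.
- key_red_top (a point): The same for the red key (middle).
- key_green_top (a point): The same for the green key (right key, -y of the unit).
- mould: Round teal mould, 94 mm diameter, 43 mm high, loose; origin under its middle. Bystander.
- model: Grey stone dental model, 55 x 65 x 34 mm, loose; origin under its middle. Bystander.
- jar: Jar with white cap, 64 mm diameter, 75 mm high, loose; origin under its middle. Bystander.
- spatula: Mixing spatula with blue handle, 180 mm long, lying; origin under its middle. Bystander.
- pen: Purple pen, 140 x 11 x 11 mm, lying; origin under its middle. Bystander.
- bowl: Green mixing bowl, 110 mm rim diameter, 60 mm high, loose; origin under its middle. Bystander.

How it is judged:
By the outcome, as a careful person would: the job done as asked, in the order asked, and still so for the second after the job is handed in, with the robot touching nothing.
It also fails if it takes over 69 s, if anything falls off the work surface, if the arm or the gripper's body presses on something with over 40 N, if the wrist force passes 120 N, or if a joint passes its speed limit or range.

### The arm

A 6-joint arm with a two-finger parallel gripper is mounted at the origin on the work surface. World frame = base frame: x ahead of the robot, y to its left, z up, the work surface at z = 0. Lengths are in mm, angles in degrees, forces in N, time in s.
With the tool pointing down it reaches from about 300 to 850 mm from the base axis. Payload 4.2 kg.
Tool frame: the origin (TCP) lies midway between the tips of the shut fingers; the grasp point (between the pads) lies env.hold_point_z behind it (env.hold_point_z is the distance from the TCP to the grasp point, in mm); z points along the fingers, y is the line along which they close (so a half turn about z gives the same grasp; the last joint's range is limited). The gripper opens to 91 mm and grips with 3 to 60 N. Pads are 32 mm wide; open, the fingers measure 118 mm over their backs; the gripper's body (76 mm by 178 mm) begins 60 mm behind the grasp point.
Start: joints at [-69.557, 18.312, 89.639, -0, 72.044, -1.146], TCP at [211.574, -534.679, 192.276] pointing down, gripper open.
Joint ranges: [-177.97, 177.97], [-48.28, 115.42], [12.27, 149.76], [-77.06, 257.06], [2.81, 150.46], [-146.56, 146.56]. Speed limits (degrees/s): [147.25, 147.25, 180, 180, 180, 180].

### API

Orientations are given as [roll, pitch, yaw] about the fixed x, y, z axes, in that order (R = Rz(yaw) Ry(pitch) Rx(roll)).
In Python, from workcell import env, viewer, spotter gives the robot as it stands.
- The arm moves only by the tool apply_moves, never from a script. Its arguments are lists of equal length, an entry for each row: "delta_pos": the shift along the world's x, y, z normalised to -1 to 1, where 1 is 120 mm, a list of three; "rot": the turn, a rotation vector about the world's x, y, z normalised to -1 to 1, where 1 is 1.5 rad, a list of three; "hand": the opening, from 0 (shut) to 1 (fully open). A call has 1 to 10 rows; each row is the pose to reach, as a shift and turn from the pose commanded when the call began; what a row does not reach only later rows make up. A row lasts 1/12 s, in which the tool goes at most 41.7 mm and 7.16 degrees, less where a joint would pass 70% of its speed; a pose out of reach is approached as far as the arm can. A call with a number of a shift or a turn outside -1 to 1 is refused whole. A call with a gripper value outside its range is refused whole. The fingers move at their own pace and stop on an object; "newtons" is the grip in N (left out, the last holds). Time passes only in rows, so rows that repeat a pose let the fingers close. It gives the time, the measured TCP pose, the force, the opening and the grip force at its end, in the units of the state.
- env.state(): the state, without advancing time (a new reading comes with each control period).
- viewer.grab_frame(name): name is "scene" or "top" or "wrist"; returns a dict with "pixels" (420x560x3 uint8, red, green, blue), "camera_matrix" (3x3 intrinsics, pixels), "R" (3x3) and "t" (3): a world point X has camera coordinates R X + t; the wrist camera has in their place "mount" (4x4, takes a point from camera to tool coordinates, whose origin is the TCP and whose axes are the flange's). Camera axes: x right, y down, z forward; pixel columns grow to the right and rows downward; lengths in mm; the calibration is good to about 2 mm. A picture is of the moment at which its call begins: read the wrist's pose just before it. There is no depth.
- env.job_done(): hands the job in; it is judged then, once.
Trained networks look in a picture, given as the dict that the camera call returned (one of the last four; its "shot" number tells which), for a name from the list of things; names that differ only in an ending like _2 or _b are one class to them, and where a whole thing is asked for, a point or a joint stands for the part that bears it (a point fixed in the world has none). Each returns a list of dicts, best first, with "score" (0 to 1); they miss things now and then, are a little off and sometimes report something else, mostly with a low value. They report only what shows in the picture. A call takes as long as a camera call.
- spotter.trace(picture, query): "mask" (420x560 bool, what is visible of it) and "box" ([centre column, centre row, width, height] in pixels, round what is visible of it).
- spotter.landmark_of(picture, query): "position" ([column, row] in pixels: a listed point, or the origin of a listed thing).
The state is a dict: "time_s": time; "qpos": joint angles; "qvel": joint speeds; "effort": joint torques, N m; "ee_pos": TCP position; "ee_rot": TCP orientation; "force": force on the tool from outside, world axes, zero at the start; "torque": the same for the moment, N m; "gripper_width": finger opening in mm; "gripper_force": force on a finger pad.
Only numpy, scipy, OpenCV 4.12 (cv2) and the standard library are available. Lean on these libraries where they do the work, as an engineer would, in place of code of your own. Each camera call takes 0.05 s, during which the arm holds its last target. There are 200 camera calls.

## Working session

There is one attempt and no reset: what is moved stays moved. The work goes in short steps, Python scripts to look and compute and a tool call to move; the robot and the scene stay as the last step left them, time stands still between calls to the robot, and variables do not carry over. Pictures are saved under pics/ and viewed, at most 10 in all, crops included, and the job is handed in when it is done.

Besides the shell and the picture viewer there is one more tool, called after "Request:" as a command line: name --argument value ..., lists and objects as JSON in quotes. apply_moves: Moves the arm, as the interface text tells. Its arguments: {"type":"object","properties":{"delta_pos":{"type":"array"},"rot":{"type":"array"},"hand":{"type":"array"},"newtons":{"type":"number"}},"required":["delta_pos","rot","hand"]}

```bash
ls; mkdir -p pics; cat > h.py <<'E'
import numpy as np, cv2
from workcell import env, viewer, spotter
def ray(p,uv):
    d=np.linalg.inv(p["camera_matrix"])@np.array([uv[0],uv[1],1.]); R=np.array(p["R"]);t=np.array(p["t"])
    return -R.T@t, R.T@d
def atz(p,uv,z):
    o,d=ray(p,uv); return o+d*(z-o[2])/d[2]
def tri(ps,uvs):
    A=np.zeros((3,3));b=np.zeros(3)
    for p,u in zip(ps,uvs):
        o,d=ray(p,u);d=d/np.linalg.norm(d);M=np.eye(3)-np.outer(d,d);A+=M;b+=M@o
    return np.linalg.solve(A,b)
E
python3 - <<'E'
from h import *
s=viewer.grab_frame("scene");t=viewer.grab_frame("top")
cv2.imwrite("pics/a.png",cv2.cvtColor(s["pixels"],cv2.COLOR_RGB2BGR));cv2.imwrite("pics/b.png",cv2.cvtColor(t["pixels"],cv2.COLOR_RGB2BGR))
np.set_printoptions(precision=1,suppress=True)
for n in "chamber_mouth seal_left_site seal_right_site rail_mid key_blue_top key_red_top key_green_top lid_handle lid lid_end_a mould model jar spatula pen bowl".split():
    a=spotter.landmark_of(s,n);b=spotter.landmark_of(t,n)
    print(n,[(np.round(x["position"]),round(x["score"],2)) for x in a[:2]],[(np.round(x["position"]),round(x["score"],2)) for x in b[:2]],end=' ')
    if a and b: print(tri([s,t],[a[0]["position"],b[0]["position"]]))
    else: print()
print(env.hold_point_z, env.state())
E
```

```text
pics
chamber_mouth [(array([199., 232.]), 0.84)] [(array([380., 219.]), 0.97)] [ 525.4 -269.3   82.3]
seal_left_site [(array([203., 255.]), 0.55)] [(array([382., 188.]), 0.69)] [ 606.  -276.1   83.8]
seal_right_site [(array([201., 210.]), 0.86), (array([355., 200.]), 0.39)] [(array([372., 248.]), 0.86)] [ 451.5 -246.3   78.4]
rail_mid [(array([246., 223.]), 0.94)] [(array([332., 209.]), 0.62), (array([216., 227.]), 0.56)] [ 547.9 -140.4   88.9]
key_blue_top [(array([244., 248.]), 0.51)] [(array([333., 191.]), 0.64)] [ 602.  -156.3   48.4]
key_red_top [(array([241., 228.]), 0.55)] [(array([331., 210.]), 0.65)] [ 547.8 -149.7   66.3]
key_green_top [(array([243., 213.]), 0.57)] [(array([326., 232.]), 0.41)] [ 491.8 -132.1   60.9]
lid_handle [(array([336., 195.]), 0.92)] [(array([214., 223.]), 0.77)] [509.4 163.3  32. ]
lid [(array([333., 201.]), 0.9)] [(array([216., 224.]), 0.91)] [511.6 156.9   6.6]
lid_end_a [(array([308., 199.]), 0.68), (array([359., 203.]), 0.57)] [(array([187., 212.]), 0.71), (array([240., 235.]), 0.66)] [520.6 146.7  73.5]
mould [(array([196., 209.]), 0.71), (arra
[... 356 characters left out ...]
4.]), 0.61), (array([302., 284.]), 0.24)] [(array([235., 153.]), 0.71)] [724.5 184.2 106.1]
pen [(array([136., 249.]), 0.49)] [(array([444., 247.]), 0.62)] [ 465.8 -459.1    3.3]
bowl [(array([357., 200.]), 0.71), (array([139., 199.]), 0.55)] [(array([429., 314.]), 0.88)] [543.1 -78.2 447.3]
18.8 {'time_s': 1.7, 'qpos': array([-69.6,  18.3,  89.6,  -0. ,  72. ,  -1.1]), 'qvel': array([ 0.1,  0.1, -0.1, -0.1,  0. , -0.1]), 'effort': array([  0. , -41.2, -23.2,   0.1,   0. ,  -0. ]), 'ee_pos': array([ 211.6, -534.7,  192.3]), 'ee_rot': array([180. ,   0. ,  21.6]), 'force': array([ 0. , -0.6, -0.7]), 'torque': array([ 0. , -0.1, -0.1]), 'gripper_force': 0.0, 'gripper_width': 91.32057635508275}
```

View images.

View pics/a.png

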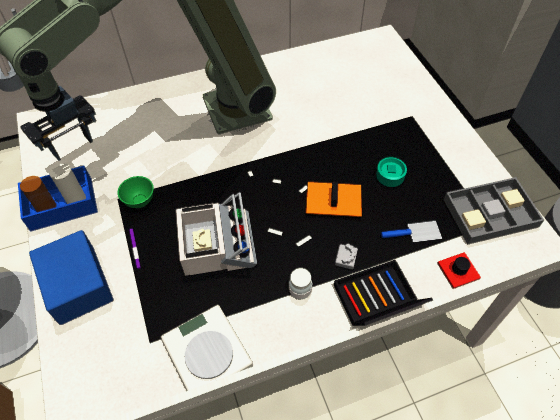

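View pics/b.png

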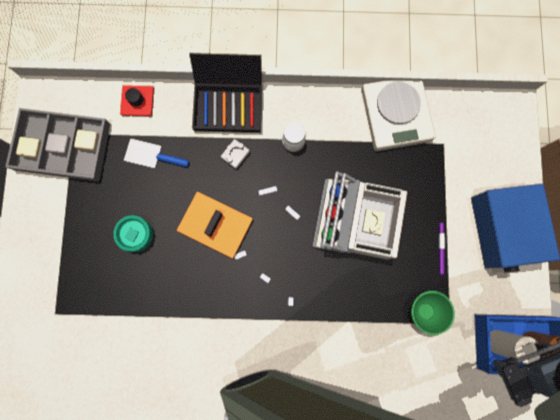

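The unit is at the centre right of the mat (mouth at 380,219 in the top view) with its keys facing world +y. The orange lid is at (214,223) in the top view with a clear path to it, so I'm moving above it.

Request:
apply_moves --delta_pos '[[0.417, 0.958, 0.05], [0.417, 0.958, 0.05], [0.417, 0.958, 0.05], [0.417, 0.958, 0.05], [0.417, 0.958, 0.05]]' --rot '[[0, 0, 0.262], [0, 0, 0.262], [0, 0, 0.262], [0, 0, 0.262], [0, 0, 0.262]]' --hand '[1, 1, 1, 1, 1]'

```text
time_s: 2.12
ee_pos: [262.3, -418.4, 198.9]
ee_rot: [179.9, 0.0, 44.3]
force: [0.7, -0.2, 1.1]
gripper_width: 90.9
gripper_force: 0.0
```

Request:
apply_moves --delta_pos '[[0.417, 0.958, 0.05], [0.417, 0.958, 0.05], [0.417, 0.958, 0.05], [0.417, 0.958, 0.05], [0.417, 0.958, 0.05]]' --rot '[[0, 0, 0.262], [0, 0, 0.262], [0, 0, 0.262], [0, 0, 0.262], [0, 0, 0.262]]' --hand '[1, 1, 1, 1, 1]'

```text
time_s: 2.53
ee_pos: [312.4, -304.7, 204.6]
ee_rot: [179.9, 0.1, 66.7]
force: [-0.6, 0.3, 0.4]
gripper_width: 91.2
gripper_force: 0.0
```

Request:
apply_moves --delta_pos '[[0.417, 0.958, 0.05], [0.417, 0.958, 0.05], [0.417, 0.958, 0.05], [0.417, 0.958, 0.05], [0.417, 0.958, 0.05]]' --rot '[[0, 0, 0.262], [0, 0, 0.262], [0, 0, 0.262], [0, 0, 0.262], [0, 0, 0.262]]' --hand '[1, 1, 1, 1, 1]'

```text
time_s: 2.95
ee_pos: [362.7, -190.3, 210.4]
ee_rot: [180.0, 0.1, 89.2]
force: [0.4, -0.5, 0.5]
gripper_width: 91.0
gripper_force: 0.0
```

Request:
apply_moves --delta_pos '[[0.417, 0.958, 0.05], [0.417, 0.958, 0.05], [0.417, 0.958, 0.05], [0.417, 0.958, 0.05], [0.417, 0.958, 0.05]]' --rot '[[0, 0, 0.262], [0, 0, 0.262], [0, 0, 0.262], [0, 0, 0.262], [0, 0, 0.262]]' --hand '[1, 1, 1, 1, 1]'

```text
time_s: 3.37
ee_pos: [412.7, -75.8, 216.1]
ee_rot: [-180.0, 0.1, 111.6]
force: [-0.6, -0.6, 0.2]
gripper_width: 91.6
gripper_force: 0.0
```

Request:
apply_moves --delta_pos '[[0.417, 0.958, 0.05], [0.417, 0.958, 0.05], [0.417, 0.958, 0.05], [0.417, 0.958, 0.05], [0.417, 0.958, 0.05]]' --rot '[[0, 0, 0.262], [0, 0, 0.262], [0, 0, 0.262], [0, 0, 0.262], [0, 0, 0.262]]' --hand '[1, 1, 1, 1, 1]'

```text
time_s: 3.78
ee_pos: [462.7, 38.5, 221.8]
ee_rot: [-179.9, 0.0, 134.0]
force: [0.3, -0.1, -0.8]
gripper_width: 91.4
gripper_force: 0.0
```

Request:
apply_moves --delta_pos '[[0.417, 0.958, 0.05], [0.417, 0.958, 0.05], [0.417, 0.958, 0.05], [0.417, 0.958, 0.05], [0.417, 0.958, 0.05]]' --rot '[[0, 0, 0.262], [0, 0, 0.262], [0, 0, 0.262], [0, 0, 0.262], [0, 0, 0.262]]' --hand '[1, 1, 1, 1, 1]'

```text
time_s: 4.2
ee_pos: [512.7, 153.0, 227.6]
ee_rot: [-179.9, -0.0, 156.5]
force: [-0.3, -0.6, -0.0]
gripper_width: 91.3
gripper_force: 0.0
```

```bash
cat >> h.py <<'E'
from scipy.spatial.transform import Rotation as Ro
np.set_printoptions(precision=1,suppress=True)
def wrist():
    s=env.state(); p=viewer.grab_frame("wrist")
    T=np.eye(4);T[:3,:3]=Ro.from_euler("xyz",s["ee_rot"],degrees=True).as_matrix();T[:3,3]=s["ee_pos"]
    W=np.linalg.inv(T@np.array(p["mount"])); p["R"]=W[:3,:3];p["t"]=W[:3,3]
    return p
def save(p,n): cv2.imwrite("pics/"+n,cv2.cvtColor(p["pixels"],cv2.COLOR_RGB2BGR))
def rect(p,mask,z):
    c=max(cv2.findContours(mask.astype(np.uint8),cv2.RETR_EXTERNAL,cv2.CHAIN_APPROX_NONE)[0],key=cv2.contourArea)
    w=np.array([atz(p,u,z)[:2] for u in cv2.convexHull(c)[:,0,:].astype(float)],np.float32)
    return cv2.minAreaRect(w)
E
python3 - <<'E'
from h import *
p=wrist(); save(p,"c.png")
for n in ["lid_handle","lid","lid_end_a"]:
    for x in spotter.landmark_of(p,n)[:2]: print(n,x["position"],x["score"],atz(p,x["position"],{"lid_handle":45,"lid":0,"lid_end_a":12}[n]))
m=spotter.trace(p,"lid")[0]; print(m["score"],m["box"],rect(p,m["mask"],20))
q=viewer.grab_frame("top"); m=spotter.trace(q,"lid")[0]; print(rect(q,m["mask"],20))
E
```

```text
lid_handle [277.8, 187.4] 0.88 [508.  159.8  45. ]
lid [280.6, 184.7] 0.69 [513.8 161.6   0. ]
lid_end_a [212.4, 183.3] 0.67 [477.4  87.6  12. ]
lid_end_a [343.4, 183.0] 0.64 [540.1 232.2  12. ]
0.81 [278.4, 183.6, 143.5, 99.8] ((509.12176513671875, 159.71026611328125), (170.07687377929688, 121.29312896728516), 65.38404846191406)
((484.1669921875, 104.89678955078125), (50.634910583496094, 120.134033203125), 65.56147766113281)
```

View pics/c.png

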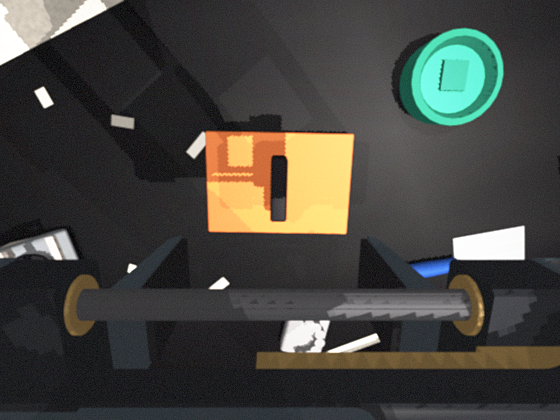

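The wrist view shows the lid squarely (box centred at 278,184) with its black grip upright. The measured 170 x 121 mm matches the given size, so I'm descending.

Request:
apply_moves --delta_pos '[[-0.031, 0.056, -0.85], [-0.031, 0.056, -0.85], [-0.031, 0.056, -0.85], [-0.031, 0.056, -0.85]]' --rot '[[0, 0, -0.013], [0, 0, -0.013], [0, 0, -0.013], [0, 0, -0.013]]' --hand '[1, 1, 1, 1]'

```text
time_s: 4.88
ee_pos: [504.2, 160.3, 121.9]
ee_rot: [-179.6, -0.4, 155.5]
force: [-0.9, -0.3, 0.6]
gripper_width: 91.2
gripper_force: 0.0
```

Request:
apply_moves --delta_pos '[[0, 0, -0.3], [0, 0, -0.6], [0, 0, -0.8], [0, 0, -0.8], [0, 0, -0.8], [0, 0, -0.8], [0, 0, -0.8], [0, 0, -0.8], [0, 0, -0.8], [0, 0, -0.8]]' --rot '[[0, 0, 0], [0, 0, 0], [0, 0, 0], [0, 0, 0], [0, 0, 0], [0, 0, 0], [0, 0, 0], [0, 0, 0], [0, 0, 0], [0, 0, 0]]' --hand '[1, 1, 1, 0.5, 0, 0, 0, 0, 0, 0]' --newtons 40

```text
time_s: 5.72
ee_pos: [508.6, 161.9, 31.2]
ee_rot: [179.9, 0.1, 155.6]
force: [0.6, 0.5, -0.5]
gripper_width: 47.4
gripper_force: 0.0
```

Request:
apply_moves --delta_pos '[[0, 0, 0], [0, 0, 0], [0, 0, 0], [0, 0, 0], [0, 0, 0], [0, 0, 0]]' --rot '[[0, 0, 0], [0, 0, 0], [0, 0, 0], [0, 0, 0], [0, 0, 0], [0, 0, 0]]' --hand '[0, 0, 0, 0, 0, 0]' --newtons 40

```text
time_s: 6.22
ee_pos: [508.0, 161.7, 30.2]
ee_rot: [-180.0, -0.0, 155.6]
force: [0.2, -1.3, 0.2]
gripper_width: 17.5
gripper_force: 40.0
```

Request:
apply_moves --delta_pos '[[0, 0, 0.1], [0, 0, 0.3], [0, 0, 0.6], [0, 0, 0.8], [0, 0, 0.8]]' --rot '[[0, 0, 0], [0, 0, 0], [0, 0, 0], [0, 0, 0], [0, 0, 0]]' --hand '[0, 0, 0, 0, 0]' --newtons 40

```text
time_s: 6.63
ee_pos: [511.4, 162.8, 131.1]
ee_rot: [179.6, 0.4, 155.6]
force: [1.0, 0.3, -1.7]
gripper_width: 17.6
gripper_force: 40.0
```

Request:
apply_moves --delta_pos '[[-0.013, -0.933, 0.167], [-0.013, -0.933, 0.167], [-0.013, -0.933, 0.167], [-0.013, -0.933, 0.167]]' --rot '[[0, 0, -0.178], [0, 0, -0.178], [0, 0, -0.178], [0, 0, -0.178]]' --hand '[0, 0, 0, 0]'

```text
time_s: 6.97
ee_pos: [505.9, 45.2, 145.8]
ee_rot: [-179.8, 0.1, 140.0]
force: [-0.1, 0.1, -1.5]
gripper_width: 17.7
gripper_force: 40.0
```

Request:
apply_moves --delta_pos '[[-0.013, -0.933, 0.167], [-0.013, -0.933, 0.167], [-0.013, -0.933, 0.167], [-0.013, -0.933, 0.167]]' --rot '[[0, 0, -0.178], [0, 0, -0.178], [0, 0, -0.178], [0, 0, -0.178]]' --hand '[0, 0, 0, 0]'

```text
time_s: 7.3
ee_pos: [505.0, -66.5, 166.0]
ee_rot: [-179.9, 0.1, 124.7]
force: [0.8, -0.5, -2.9]
gripper_width: 17.8
gripper_force: 40.0
```

Request:
apply_moves --delta_pos '[[-0.013, -0.933, 0.167], [-0.013, -0.933, 0.167], [-0.013, -0.933, 0.167], [-0.013, -0.933, 0.167]]' --rot '[[0, 0, -0.178], [0, 0, -0.178], [0, 0, -0.178], [0, 0, -0.178]]' --hand '[0, 0, 0, 0]'

```text
time_s: 7.63
ee_pos: [504.0, -178.3, 185.9]
ee_rot: [-180.0, 0.2, 109.5]
force: [0.4, -0.9, -2.3]
gripper_width: 17.7
gripper_force: 40.0
```

Request:
apply_moves --delta_pos '[[-0.013, -0.933, 0.167], [-0.013, -0.933, 0.167], [-0.013, -0.933, 0.167], [-0.013, -0.933, 0.167]]' --rot '[[0, 0, -0.178], [0, 0, -0.178], [0, 0, -0.178], [0, 0, -0.178]]' --hand '[0, 0, 0, 0]'

```text
time_s: 7.97
ee_pos: [502.5, -290.4, 205.6]
ee_rot: [180.0, 0.2, 94.2]
force: [1.4, -0.8, -3.1]
gripper_width: 17.6
gripper_force: 40.0
```

Request:
apply_moves --delta_pos '[[-0.013, -0.933, 0.167], [-0.013, -0.933, 0.167], [-0.013, -0.933, 0.167], [-0.013, -0.933, 0.167], [-0.013, -0.933, 0.167], [-0.013, -0.933, 0.167]]' --rot '[[0, 0, -0.178], [0, 0, -0.178], [0, 0, -0.178], [0, 0, -0.178], [0, 0, -0.178], [0, 0, -0.178]]' --hand '[0, 0, 0, 0, 0, 0]'

```text
time_s: 8.47
ee_pos: [500.4, -396.0, 224.7]
ee_rot: [-179.9, -0.2, 79.2]
force: [-0.9, 0.4, -1.9]
gripper_width: 17.9
gripper_force: 40.0
```

```bash
cat > m.py <<'E'
from h import *
import sys
p=wrist(); save(p,sys.argv[1])
for n,z in dict(chamber_mouth=90,seal_left_site=90,seal_right_site=90,key_blue_top=55,key_red_top=55,key_green_top=55,rail_mid=95,lid_handle=0,lid_end_a=0).items():
    for x in spotter.landmark_of(p,n)[:2]: print(n,np.array(x["position"]),round(x["score"],2),atz(p,x["position"],z) if z else '')
print(env.state()["ee_pos"],env.state()["ee_rot"],env.state()["force"])
E
python3 m.py d.png
```

```text
chamber_mouth [274.1  53.8] 0.82 [ 525.8 -264.    90. ]
seal_left_site [359.5  53. ] 0.69 [ 599.4 -277.6   90. ]
seal_right_site [188.7  57.3] 0.88 [ 451.4 -252.5   90. ]
key_green_top [363.1  52.1] 0.43 [ 612.  -272.5   55. ]
lid_handle [275.1 263.8] 0.89 
lid_end_a [149.4 246.1] 0.75 
lid_end_a [272.2  71.2] 0.17 
[ 500.4 -397.7  226.6] [180.    0.   79.1] [ 0.1  0.6 -3.7]
```

View pics/d.png

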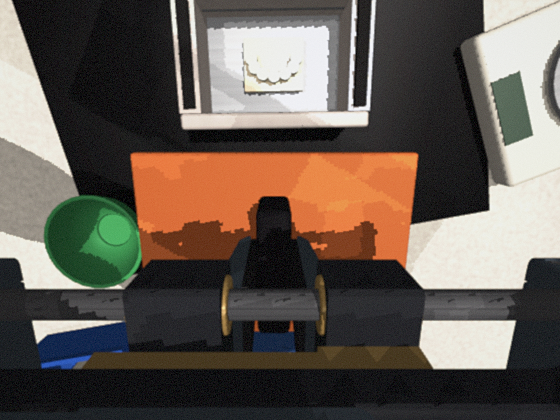

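The image shows the lid held level and the chamber beyond it, with the rim's near edge at about rows 113-130 and tilted about 1 degree from the lid edge. I'll take the outline for a geometric check.

```bash
python3 - <<'E'
from h import *
im=cv2.imread("pics/d.png"); cv2.imwrite("pics/e.png",cv2.resize(im[0:160,120:430],None,fx=2.5,fy=2.5,interpolation=cv2.INTER_CUBIC))
p=wrist()
print(p["camera_matrix"],-p["R"].T@p["t"],p["mount"])
for uv in [(182,128),(368,124),(203,112),(350,108)]: print(uv,[atz(p,uv,z)[:2] for z in (90,75)])
# lid edge in tool frame: flange top plane z world = 226.6-10
ax=np.array([np.cos(np.radians(79.1)),np.sin(np.radians(79.1))]);ay=np.array([ax[1],-ax[0]])
for uv in [(132,153),(418,153)]:
    w=atz(p,uv,env.state()["ee_pos"][2]-10.2)[:2]-env.state()["ee_pos"][:2]; print("lid corner tool",w@ax,w@ay)
E
```

```text
[[341.5   0.  273.4]
 [  0.  341.5 217.5]
 [  0.    0.    1. ]] [ 514.2 -325.4  418.5] [[  -0.    -1.    -0.3   73.6]
 [   1.    -0.    -0.    -0.1]
 [   0.    -0.3    1.  -191.9]
 [   0.     0.     0.     1. ]]
(182, 128) [array([ 430.1, -311.9]), array([ 426.2, -311.3])]
(368, 124) [array([ 600.4, -341.2]), array([ 604.4, -342. ])]
(203, 112) [array([ 452.7, -301.8]), array([ 449.9, -300.7])]
(350, 108) [array([ 585.9, -324. ]), array([ 589.2, -323.9])]
lid corner tool 58.0460289709668 -82.65894138020721
lid corner tool 57.8627470010721 84.19887469639332
```

View pics/e.png

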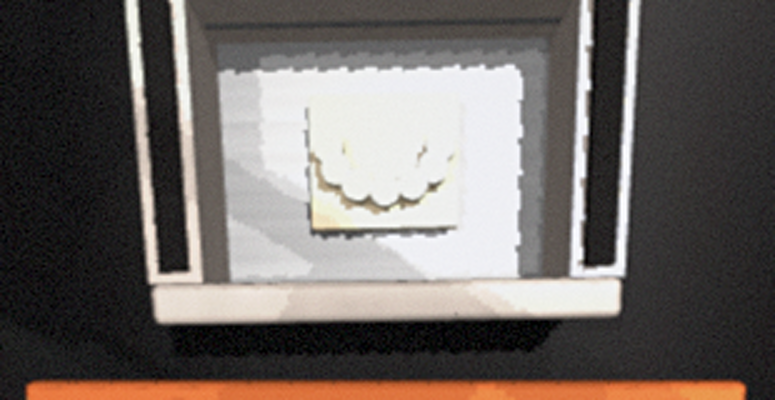

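The geometry agrees across measurements: rim width 173 mm, mouth centre about (525.7, -265.2) and unit yaw 80.2 deg. The lid sits about 1.5 mm back in the fingers. I'm moving over the mouth.

Request:
apply_moves --delta_pos '[[0.106, 0.558, 0], [0.106, 0.558, 0], [0.106, 0.558, 0]]' --rot '[[0, 0, 0.0065], [0, 0, 0.0065], [0, 0, 0.0065]]' --hand '[0, 0, 0]'

```text
time_s: 9.27
ee_pos: [513.6, -326.4, 226.8]
ee_rot: [-180.0, -0.2, 79.8]
force: [-0.7, -0.2, -2.5]
gripper_width: 17.4
gripper_force: 40.0
```

Request:
apply_moves --delta_pos '[[0.106, 0.558, 0], [0.106, 0.558, -0.2], [0.106, 0.558, -0.4], [0.106, 0.558, -0.6], [0.106, 0.558, -0.6], [0.106, 0.558, -0.6], [0.106, 0.558, -0.6]]' --rot '[[0, 0, 0.0065], [0, 0, 0.0065], [0, 0, 0.0065], [0, 0, 0.0065], [0, 0, 0.0065], [0, 0, 0.0065], [0, 0, 0.0065]]' --hand '[0, 0, 0, 0, 0, 0, 0]'

```text
time_s: 9.85
ee_pos: [526.6, -265.0, 155.9]
ee_rot: [179.9, 0.1, 80.2]
force: [1.0, 0.1, -1.4]
gripper_width: 17.3
gripper_force: 40.0
```

Request:
apply_moves --delta_pos '[[0, 0, -0.1], [0, 0, -0.2], [0, 0, -0.25], [0, 0, -0.28], [0, 0, -0.3], [0, 0, -0.3], [0, 0, -0.3]]' --rot '[[0, 0, 0], [0, 0, 0], [0, 0, 0], [0, 0, 0], [0, 0, 0], [0, 0, 0], [0, 0, 0]]' --hand '[0, 0, 0, 0, 0, 0, 0]'

```text
time_s: 10.43
ee_pos: [526.2, -264.4, 119.2]
ee_rot: [179.9, 0.0, 80.2]
force: [-0.3, 0.2, -2.5]
gripper_width: 17.6
gripper_force: 40.0
```

Request:
apply_moves --delta_pos '[[0, 0, -0.015], [0, 0, -0.03], [0, 0, -0.045], [0, 0, -0.045]]' --rot '[[0, 0, 0], [0, 0, 0], [0, 0, 0], [0, 0, 0]]' --hand '[0, 0, 0, 0]'

```text
time_s: 10.77
ee_pos: [525.9, -264.2, 113.7]
ee_rot: [179.9, 0.0, 80.2]
force: [-0.5, 0.9, 2.1]
gripper_width: 17.5
gripper_force: 40.0
```

Request:
apply_moves --delta_pos '[[0, 0, -0.015], [0, 0, -0.025], [0, 0, -0.025]]' --rot '[[0, 0, 0], [0, 0, 0], [0, 0, 0]]' --hand '[0, 0, 0]' --newtons 60

```text
time_s: 11.02
ee_pos: [526.4, -264.3, 112.4]
ee_rot: [179.9, 0.0, 80.2]
force: [-1.8, 0.5, 10.2]
gripper_width: 17.8
gripper_force: 60.0
```

Request:
apply_moves --delta_pos '[[0, 0, -0.015], [0, 0, -0.025], [0, 0, -0.025]]' --rot '[[0, 0, 0], [0, 0, 0], [0, 0, 0]]' --hand '[0, 0, 0]'

```text
time_s: 11.27
ee_pos: [526.4, -264.3, 109.7]
ee_rot: [179.8, 0.0, 80.2]
force: [-2.1, 0.4, 10.5]
gripper_width: 17.3
gripper_force: 60.0
```

Request:
apply_moves --delta_pos '[[0, 0, -0.015], [0, 0, -0.025], [0, 0, -0.03], [0, 0, -0.03]]' --rot '[[0, 0, 0], [0, 0, 0], [0, 0, 0], [0, 0, 0]]' --hand '[0, 0, 0, 0]'

```text
time_s: 11.6
ee_pos: [526.5, -264.3, 108.2]
ee_rot: [179.8, 0.1, 80.2]
force: [-4.7, 3.5, 22.4]
gripper_width: 17.4
gripper_force: 60.0
```

Request:
apply_moves --delta_pos '[[0, 0, 0.02], [0, 0, 0.03], [0, 0, 0.03], [0, 0, 0.03], [0, 0, 0.03], [0, 0, 0.3], [0, 0, 0.6], [0, 0, 0.8], [0, 0, 0.8], [0, 0, 0.8]]' --rot '[[0, 0, 0], [0, 0, 0], [0, 0, 0], [0, 0, 0], [0, 0, 0], [0, 0, 0], [0, 0, 0], [0, 0, 0], [0, 0, 0], [0, 0, 0]]' --hand '[0.6, 0.6, 0.6, 0.6, 0.6, 0.6, 0.6, 0, 0, 0]'

```text
time_s: 12.43
ee_pos: [526.4, -264.4, 200.5]
ee_rot: [179.8, 0.0, 80.2]
force: [0.9, 0.5, -0.2]
gripper_width: 37.6
gripper_force: 0.0
```

```bash
python3 m.py f.png; python3 - <<'E'
from h import *
s=viewer.grab_frame("scene");t=viewer.grab_frame("top")
U=lambda x,y: np.array([525.7,-265.2])+x*-np.array([np.cos(np.radians(80.2)),np.sin(np.radians(80.2))])+y*np.array([np.sin(np.radians(80.2)),-np.cos(np.radians(80.2))])
a=np.vstack([cv2.resize(q["pixels"][r0:r1,c0:c1],(780,295),interpolation=cv2.INTER_CUBIC) for q,r0,r1,c0,c1 in ((s,195,275,160,372-0),)])
cv2.imwrite("pics/g.png",cv2.cvtColor(a,cv2.COLOR_RGB2BGR))
print("end+y",U(0,77),"end-y",U(0,-77))
for n in ("lid_end_a","lid_handle","key_blue_top","key_red_top","key_green_top","rail_mid"):
    for q in (s,t):
        print(n,[(np.array(x["position"]),round(x["score"],2)) for x in spotter.landmark_of(q,n)[:2]])
for n,X in dict(keyb=(*U(-110,58),55),keyr=(*U(-110,0),55),keyg=(*U(-110,-58),55)).items():
    for q in (s,t):
        c=q["R"]@np.array(X)+q["t"]; c=q["camera_matrix"]@c; print(n,X,c[:2]/c[2])
E
```

```text
seal_right_site [188.8 209.1] 0.59 [ 450.5 -251.6   90. ]
key_blue_top [339.6  79.3] 0.68 [ 606.3 -162.4   55. ]
key_green_top [270.2 208.7] 0.19 [ 521.9 -272.4   55. ]
rail_mid [271.9  52. ] 0.87 [ 547.5 -136.4   95. ]
lid_handle [272.6 220.6] 0.84 
lid_end_a [358.3 213. ] 0.73 
lid_end_a [182.8 211.2] 0.61 
[ 525.6 -264.   199. ] [-180.    -0.    80.2] [ 0.8 -0.3 -0.2]
end+y [ 601.6 -278.3] end-y [ 449.8 -252.1]
lid_end_a [(array([200.1, 254.7]), 0.68), (array([198.9, 208.3]), 0.65)]
lid_end_a [(array([384.2, 189.4]), 0.73), (array([371.4, 247.3]), 0.64)]
lid_handle [(array([198.1, 224. ]), 0.74)]
lid_handle [(array([384.1, 220.7]), 0.56), (array([237.8, 156.4]), 0.28)]
key_blue_top [(array([245.2, 247.3]), 0.44)]
key_blue_top [(array([293., 143.]), 0.73), (array([329.8, 230.9]), 0.64)]
key_red_top [(array([240.1, 227. ]), 0.56)]
key_red_top [(array([332.6, 209.4]), 0.46)]
key_green_top [(array([241.6, 211.8]), 0.47)]
key_green_top [(array([237.6, 154. ]), 0.37)]
rail_mid [(array([244.6, 220.2]), 0.61), (array([243. , 211.9]), 0.44)]
rail_mid [(array([328.7, 209.9]), 0.85), (array([369.4, 249.3]), 0.42)]
keyb (np.float64(601.576703020306), np.float64(-166.67728211844596), 55) [241.2 247.3]
keyb (np.float64(601.576703020306), np.float64(-166.67728211844596), 55) [337.4 190.7]
keyr (np.float64(544.4230449082636), np.float64(-156.80513116681607), 55) [238.5 230.3]
keyr (np.float64(544.4230449082636), np.float64(-156.80513116681607), 55) [333.5 211.9]
keyg (np.float64(487.26938679622117), np.float64(-146.93298021518618), 55) [236.  214.1]
keyg (np.float64(487.26938679622117), np.float64(-146.93298021518618), 55) [329.6 233.5]
```

View pics/f.png

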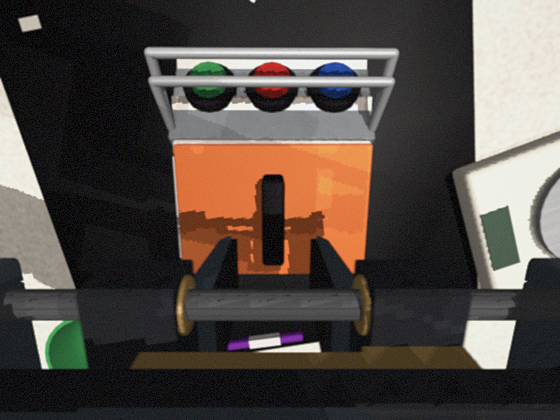

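The lid is seated flush on the chamber, with the keys and rails visible above it (keys at 209/272/335, row 80). I'll press each end to be sure it's home.

Request:
apply_moves --delta_pos '[[0.633, -0.119, -0.2], [0.633, -0.119, -0.45], [0.633, -0.119, -0.6], [0.633, -0.119, -0.75], [0.633, -0.119, -0.8], [0.633, -0.119, -0.8], [0.633, -0.119, -0.8]]' --rot '[[0, 0, 0], [0, 0, 0], [0, 0, 0], [0, 0, 0], [0, 0, 0], [0, 0, 0], [0, 0, 0]]' --hand '[0, 0, 0, 0, 0, 0, 0]'

```text
time_s: 14.22
ee_pos: [602.0, -278.6, 104.4]
ee_rot: [179.9, 0.0, 80.2]
force: [0.4, -0.2, -0.0]
gripper_width: 0.2
gripper_force: 0.0
```

Request:
apply_moves --delta_pos '[[0, 0, -0.025], [0, 0, -0.04], [0, 0, -0.05], [0, 0, -0.05]]' --rot '[[0, 0, 0], [0, 0, 0], [0, 0, 0], [0, 0, 0]]' --hand '[0, 0, 0, 0]'

```text
time_s: 14.55
ee_pos: [601.7, -278.5, 98.1]
ee_rot: [179.9, 0.0, 80.2]
force: [0.3, -0.1, 0.1]
gripper_width: 0.4
gripper_force: 0.0
```

Request:
apply_moves --delta_pos '[[0, 0, -0.012], [0, 0, -0.02], [0, 0, -0.025], [0, 0, -0.025]]' --rot '[[0, 0, 0], [0, 0, 0], [0, 0, 0], [0, 0, 0]]' --hand '[0, 0, 0, 0]'

```text
time_s: 14.88
ee_pos: [601.6, -278.3, 94.3]
ee_rot: [-180.0, -0.0, 80.2]
force: [-0.0, -0.7, 0.7]
gripper_width: 0.8
gripper_force: 0.0
```

Request:
apply_moves --delta_pos '[[0, 0, -0.012], [0, 0, -0.025], [0, 0, -0.025]]' --rot '[[0, 0, 0], [0, 0, 0], [0, 0, 0]]' --hand '[0, 0, 0]'

```text
time_s: 15.13
ee_pos: [601.5, -278.2, 91.0]
ee_rot: [-180.0, -0.0, 80.2]
force: [0.9, -0.1, 0.1]
gripper_width: 0.7
gripper_force: 0.0
```

```bash
python3 - <<'E'
from h import *
p=wrist(); save(p,"k.png"); print(env.state()["force"],env.state()["ee_pos"])
E
```

```text
[0.3 0.4 0.6] [ 601.5 -278.3   91.1]
```

View pics/k.png

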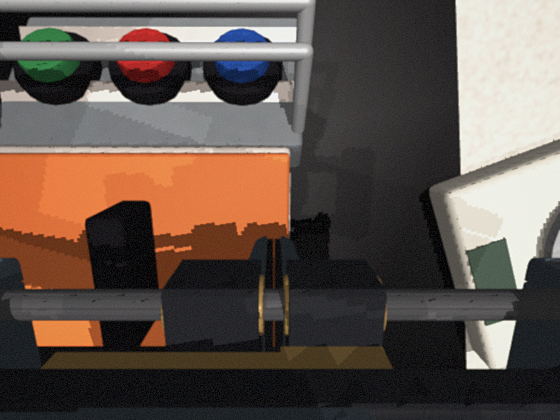

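Request:
apply_moves --delta_pos '[[0, 0, -0.01], [0, 0, -0.02], [0, 0, -0.025], [0, 0, -0.025]]' --rot '[[0, 0, 0], [0, 0, 0], [0, 0, 0], [0, 0, 0]]' --hand '[0, 0, 0, 0]'

```text
time_s: 15.52
ee_pos: [601.6, -278.3, 88.3]
ee_rot: [-180.0, -0.0, 80.2]
force: [0.0, 0.4, 0.4]
gripper_width: 0.8
gripper_force: 0.0
```

```bash
python3 - <<'E'
from h import *
s=viewer.grab_frame("scene")
def pr(X):
    c=s["camera_matrix"]@(s["R"]@np.array(X)+s["t"]);return c[:2]/c[2]
e=env.state()["ee_pos"];print(e,pr(e),pr(e+[0,0,30]),pr([601.6,-278.3,98]))
cv2.imwrite("pics/l.png",cv2.cvtColor(cv2.resize(s["pixels"][150:290,140:300],None,fx=4,fy=4,interpolation=cv2.INTER_CUBIC),cv2.COLOR_RGB2BGR))
E
```

```text
[ 601.6 -278.3   88.4] [201.3 253.5] [199.8 247.9] [200.9 251.7]
```

View pics/l.png

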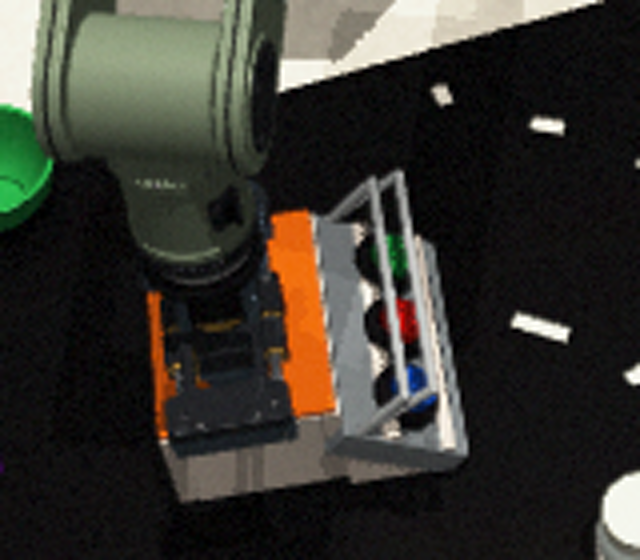

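The picture shows the shut fingers over the lid's +y end with no visible contact. The tips seem to sit behind the nominal TCP, so I'm continuing down gently.

Request:
apply_moves --delta_pos '[[0, 0, -0.01], [0, 0, -0.02], [0, 0, -0.025], [0, 0, -0.025]]' --rot '[[0, 0, 0], [0, 0, 0], [0, 0, 0], [0, 0, 0]]' --hand '[0, 0, 0, 0]'

```text
time_s: 15.9
ee_pos: [601.6, -278.3, 85.2]
ee_rot: [-180.0, -0.0, 80.2]
force: [-0.7, 0.1, 0.2]
gripper_width: 0.6
gripper_force: 0.0
```

```bash
python3 - <<'E'
from h import *
p=wrist(); s=env.state(); print(s["torque"],s["force"],s["ee_pos"],s["gripper_width"])
cv2.imwrite("pics/n.png",cv2.cvtColor(cv2.resize(p["pixels"][130:290,180:370],None,fx=3.7,fy=3.7,interpolation=cv2.INTER_CUBIC),cv2.COLOR_RGB2BGR))
E
```

```text
[-0.1 -0.1  0. ] [0.2 0.4 0.6] [ 601.6 -278.3   85.3] 0.45267835085496017
```

View pics/n.png

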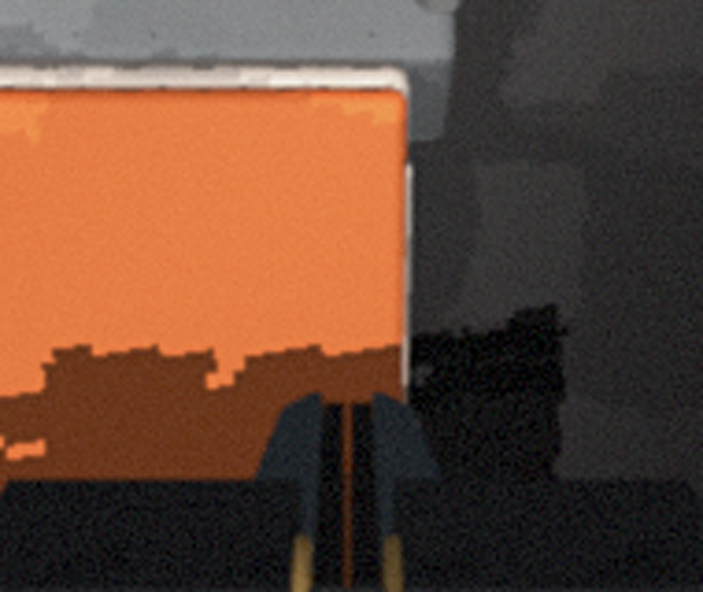

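```bash
python3 - <<'E'
from h import *
p=viewer.grab_frame("wrist");print(np.round(p["mount"],3).tolist())
M=np.linalg.inv(p["mount"]);K=p["camera_matrix"]
def prj(X):
    c=K@(M@np.append(X,1))[:3];return c[:2]/c[2]
for X in [(0,0,0),(16,0,0),(0,7,0),(0,13.5,0),(16,0,-20),(-16,0,0),(60,0,13),(60,0,5),(60,0,-5),(60,0,-13),(60,0,-20)]: print(X,prj(X))
im=cv2.imread("pics/f.png")
T=np.eye(4);T[:3,:3]=Ro.from_euler("xyz",[180,0,80.2],degrees=True).as_matrix();T[:3,3]=[525.6,-264,199]
W=np.linalg.inv(T@np.array(p["mount"]));q=dict(camera_matrix=K,R=W[:3,:3],t=W[:3,3])
for z in (80,90,98,106):
    a,b=atz(q,(174,142),z),atz(q,(371,142),z); ti=np.linalg.inv(T); print(z,np.linalg.norm(a-b),(ti@np.append((a+b)/2,1))[:3])
hsv=cv2.cvtColor(im,cv2.COLOR_BGR2HSV);o=(hsv[...,0]<20)&(hsv[...,1]>150)&(hsv[...,2]>60)
for r in (145,150,160,200,230): 
    c=np.where(o[r])[0];print(r,c.min(),c.max())
print(np.where(o[:,220])[0].min(),np.where(o[:,320])[0].min())
E
```

```text
[[-0.001, -0.965, -0.261, 73.62], [1.0, -0.001, -0.001, -0.053], [0.0, -0.261, 0.965, -191.931], [0.0, 0.0, 0.0, 1.0]]
(0, 0, 0) [273.8 252.4]
(16, 0, 0) [273.8 226.8]
(0, 7, 0) [285.5 252.4]
(0, 13.5, 0) [296.3 252.4]
(16, 0, -20) [273.8 237.6]
(-16, 0, 0) [273.8 277. ]
(60, 0, 13) [273.7 148.9]
(60, 0, 5) [273.7 149.9]
(60, 0, -5) [273.7 151.2]
(60, 0, -13) [273.7 152.4]
(60, 0, -20) [273.7 153.4]
80 175.3156263321574 [ 59.  -1. 119.]
90 169.6772104015808 [ 59.5  -1.  109. ]
98 165.1664776571194 [ 59.9  -1.  101. ]
106 160.6557449126581 [60.3 -0.9 93. ]
145 175 372
150 174 372
160 175 371
200 178 368
230 181 366
145 145
```

The fingertips show at row 238, which puts them about 20 mm behind the reported TCP if the pads are 32 mm wide. That would explain the missing contact, so I'm continuing down in small steps.

Request:
apply_moves --delta_pos '[[0, 0, -0.01], [0, 0, -0.02], [0, 0, -0.03], [0, 0, -0.03]]' --rot '[[0, 0, 0], [0, 0, 0], [0, 0, 0], [0, 0, 0]]' --hand '[0, 0, 0, 0]'

```text
time_s: 16.33
ee_pos: [601.5, -278.2, 81.5]
ee_rot: [-180.0, -0.0, 80.2]
force: [-0.9, -0.4, 0.1]
gripper_width: 0.7
gripper_force: 0.0
```

Request:
apply_moves --delta_pos '[[0, 0, -0.01], [0, 0, -0.02], [0, 0, -0.025], [0, 0, -0.025]]' --rot '[[0, 0, 0], [0, 0, 0], [0, 0, 0], [0, 0, 0]]' --hand '[0, 0, 0, 0]'

```text
time_s: 16.67
ee_pos: [601.6, -278.3, 78.6]
ee_rot: [-180.0, -0.0, 80.2]
force: [0.7, 0.1, -0.9]
gripper_width: 0.3
gripper_force: 0.0
```

Request:
apply_moves --delta_pos '[[0, 0, -0.01], [0, 0, -0.02], [0, 0, -0.025], [0, 0, -0.025]]' --rot '[[0, 0, 0], [0, 0, 0], [0, 0, 0], [0, 0, 0]]' --hand '[0, 0, 0, 0]'

```text
time_s: 17.0
ee_pos: [601.8, -278.4, 76.6]
ee_rot: [180.0, 0.0, 80.2]
force: [-1.2, -0.4, 4.7]
gripper_width: 0.2
gripper_force: 2.1
```

Request:
apply_moves --delta_pos '[[0, 0, -0.01], [0, 0, -0.02], [0, 0, -0.025], [0, 0, -0.025]]' --rot '[[0, 0, 0], [0, 0, 0], [0, 0, 0], [0, 0, 0]]' --hand '[0, 0, 0, 0]'

```text
time_s: 17.33
ee_pos: [601.8, -278.4, 76.6]
ee_rot: [179.9, 0.0, 80.2]
force: [-4.4, 2.1, 17.3]
gripper_width: 0.6
gripper_force: 8.5
```

The +y end is firmly home: the tool stops at 76.6 under 17 N. Next is the other end.

Request:
apply_moves --delta_pos '[[0, 0, 0.3], [0, 0, 0.5], [-0.3, 0.05, 0.55], [-0.6325, 0.109, 0.55], [-0.6325, 0.109, 0.55], [-0.6325, 0.109, 0.55]]' --rot '[[0, 0, 0], [0, 0, 0], [0, 0, 0], [0, 0, 0], [0, 0, 0], [0, 0, 0]]' --hand '[0, 0, 0, 0, 0, 0]'

```text
time_s: 17.83
ee_pos: [523.4, -264.5, 138.7]
ee_rot: [-179.9, -0.0, 80.2]
force: [0.8, 0.0, -0.8]
gripper_width: 0.4
gripper_force: 0.0
```

Request:
apply_moves --delta_pos '[[-0.3, 0.05, 0], [-0.6325, 0.109, 0], [-0.6325, 0.109, -0.2], [-0.6325, 0.109, -0.4], [-0.6325, 0.109, -0.45], [-0.6325, 0.109, -0.48], [-0.6325, 0.109, -0.5], [-0.6325, 0.109, -0.51], [-0.6325, 0.109, -0.515], [-0.6325, 0.109, -0.515]]' --rot '[[0, 0, 0], [0, 0, 0], [0, 0, 0], [0, 0, 0], [0, 0, 0], [0, 0, 0], [0, 0, 0], [0, 0, 0], [0, 0, 0], [0, 0, 0]]' --hand '[0, 0, 0, 0, 0, 0, 0, 0, 0, 0]'

```text
time_s: 18.67
ee_pos: [450.7, -252.5, 77.6]
ee_rot: [179.9, 0.0, 80.2]
force: [0.6, 0.5, -0.5]
gripper_width: 0.0
gripper_force: 0.0
```

Request:
apply_moves --delta_pos '[[0, 0, -0.015], [0, 0, -0.03], [0, 0, -0.035], [0, 0, -0.035]]' --rot '[[0, 0, 0], [0, 0, 0], [0, 0, 0], [0, 0, 0]]' --hand '[0, 0, 0, 0]'

```text
time_s: 19.0
ee_pos: [450.8, -252.6, 76.5]
ee_rot: [179.8, 0.1, 80.2]
force: [-4.6, 2.7, 20.9]
gripper_width: 0.5
gripper_force: 10.3
```

Both ends stop at the same height (76.5 and 76.6) under about 20 N, so the lid is fully home. It also calibrates the tip: 21.4 mm behind the reported TCP. Next I lift and turn square to the panel above the blue key.

Request:
apply_moves --delta_pos '[[0, 0, 0.2], [0, 0, 0.5], [0, 0, 0.8], [0, 0, 1], [0, 0, 1], [0, 0, 1], [0, 0, 1], [0, 0, 1], [0, 0, 1]]' --rot '[[0, 0, 0], [0, 0, 0], [0, 0, -0.1], [0, 0, -0.2], [0, 0, -0.3], [0, 0, -0.4], [0, 0, -0.5236], [0, 0, -0.5236], [0, 0, -0.5236]]' --hand '[0, 0, 0, 0, 0, 0, 0, 0, 0]'

```text
time_s: 19.75
ee_pos: [450.0, -252.3, 193.3]
ee_rot: [179.9, -0.0, 34.9]
force: [0.4, -0.3, 0.3]
gripper_width: 0.1
gripper_force: 0.0
```

Request:
apply_moves --delta_pos '[[0.66, 0.545, 0], [0.66, 0.545, 0], [0.66, 0.545, 0], [0.66, 0.545, 0], [0.66, 0.545, 0], [0.66, 0.545, 0], [0.66, 0.545, 0], [0.66, 0.545, 0]]' --rot '[[0, 0, -0.5236], [0, 0, -0.5236], [0, 0, -0.5236], [0, 0, -0.5236], [0, 0, -0.5236], [0, 0, -0.5236], [0, 0, -0.5236], [0, 0, -0.5236]]' --hand '[0, 0, 0, 0, 0, 0, 0, 0]'

```text
time_s: 20.42
ee_pos: [529.2, -186.7, 193.1]
ee_rot: [180.0, -0.0, -9.8]
force: [-0.6, 0.4, 0.2]
gripper_width: 0.2
gripper_force: 0.0
```

Request:
apply_moves --delta_pos '[[0.66, 0.545, -0.1], [0.66, 0.545, -0.2], [0.66, 0.545, -0.3], [0.66, 0.545, -0.4], [0.66, 0.545, -0.5], [0.66, 0.545, -0.6], [0.66, 0.545, -0.6], [0.66, 0.545, -0.6], [0.66, 0.545, -0.6]]' --rot '[[-0.4014, 0.0694, 0], [-0.4014, 0.0694, 0], [-0.4014, 0.0694, 0], [-0.4014, 0.0694, 0], [-0.4014, 0.0694, 0], [-0.4014, 0.0694, 0], [-0.4014, 0.0694, 0], [-0.4014, 0.0694, 0], [-0.4014, 0.0694, 0]]' --hand '[0, 0, 0, 0, 0, 0, 0, 0, 0]'

```text
time_s: 21.17
ee_pos: [608.8, -122.9, 122.7]
ee_rot: [145.1, -0.2, -9.9]
force: [0.5, -0.1, 0.3]
gripper_width: 0.3
gripper_force: 0.0
```

```bash
python3 - <<'E'
from h import *
k=np.array([np.cos(np.radians(80.2)),np.sin(np.radians(80.2)),0]);uy=np.array([k[1],-k[0],0])
n=np.sin(np.radians(35))*k+np.array([0,0,np.cos(np.radians(35))])
s=env.state(); R=Ro.from_euler("xyz",s["ee_rot"],degrees=True).as_matrix()
print(s["ee_pos"],s["ee_rot"],s["qpos"]); print("tool x.uy",R[:,0]@uy,"z.n",R[:,2]@n)
p=wrist(); save(p,"q.png")
o=np.array([525.7,-265.2,0])
def loc(w): d=w-o; return np.array([-d@k,d@uy,d[2]])
# panel plane of key tops: unit x=-111,z=56 along n
P0=o+111*k+[0,0,56]
for nme in ["key_blue_top","key_red_top","key_green_top","rail_mid","lid_handle"]:
    for x in spotter.landmark_of(p,nme)[:2]:
        c,d=ray(p,x["position"]); w=c+d*((P0-c)@n)/(d@n); print(nme,np.array(x["position"]),round(x["score"],2),"unit",loc(w))
E
```

```text
[ 608.8 -122.9  122.7] [145.1  -0.2  -9.9] [  6.   30.6  89.9 -35.1  73.5 120.4]
tool x.uy 0.9999949886164637 z.n -0.9999986244942636
key_blue_top [268.4 223.4] 0.92 unit [-112.6   52.5   54.9]
key_red_top [388.6 185.7] 0.72 unit [-33.3  83.7 110.4]
key_red_top [270.3 286. ] 0.62 unit [-111.6   -4.3   55.6]
key_green_top [375.1 264.4] 0.64 unit [-38.   15.7 107.1]
key_green_top [270.5 348. ] 0.41 unit [-111.7  -66.7   55.5]
lid_handle [415.  274.6] 0.61 unit [ -9.3   6.1 127.2]
```

View pics/q.png

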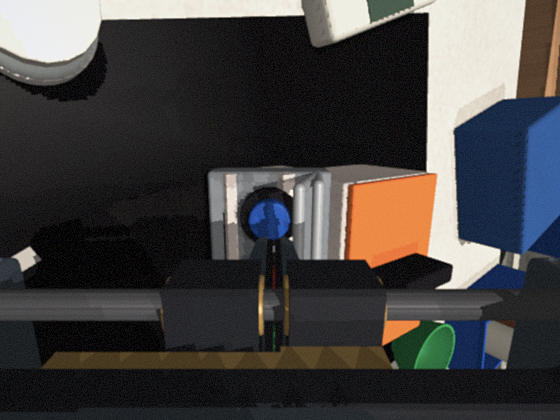

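Blue key is clear at (268,223), just left (downhill) of the tool axis, and the rail's edge is at column 295. I'm shifting 6 mm downhill and going in along the panel normal.

Request:
apply_moves --delta_pos '[[0.007, 0.04, -0.028], [0.007, 0.04, -0.028], [0.007, 0.04, -0.028]]' --rot '[[0, 0, 0], [0, 0, 0], [0, 0, 0]]' --hand '[0, 0, 0]'

```text
time_s: 21.72
ee_pos: [609.1, -116.3, 117.2]
ee_rot: [145.0, 0.0, -9.8]
force: [0.1, -0.5, -0.2]
gripper_width: 0.8
gripper_force: 0.0
```

Request:
apply_moves --delta_pos '[[-0.021, -0.12, -0.174], [-0.042, -0.24, -0.348], [-0.056, -0.32, -0.464], [-0.066, -0.381, -0.552], [-0.066, -0.381, -0.552], [-0.066, -0.381, -0.552]]' --rot '[[0, 0, 0], [0, 0, 0], [0, 0, 0], [0, 0, 0], [0, 0, 0], [0, 0, 0]]' --hand '[0, 0, 0, 0, 0, 0]'

```text
time_s: 22.22
ee_pos: [601.2, -162.4, 51.1]
ee_rot: [145.0, 0.0, -9.8]
force: [0.7, 0.4, 0.7]
gripper_width: 0.3
gripper_force: 0.0
```

```bash
cat > n.py <<'E'
from h import *
k=np.array([np.cos(np.radians(80.2)),np.sin(np.radians(80.2)),0]);uy=np.array([k[1],-k[0],0])
n=np.sin(np.radians(35))*k+np.array([0,0,np.cos(np.radians(35))]);dn=np.cos(np.radians(35))*k-np.array([0,0,np.sin(np.radians(35))])
s=env.state();d=s["ee_pos"]-[525.7,-265.2,0]
print("tip n",d@n+21.4,"downhill",d@dn,"y",d@uy,"force n",s["force"]@n,s["force"]@dn)
E
python3 n.py
```

```text
tip n 128.71801360640316 downhill 64.15574240228793 y 56.90871972651388 force n 0.9001943098156477 0.0019732109413055504
```

Request:
apply_moves --delta_pos '[[-0.003, -0.019, -0.027], [-0.0065, -0.038, -0.055], [-0.0095, -0.056, -0.082], [-0.0095, -0.056, -0.082]]' --rot '[[0, 0, 0], [0, 0, 0], [0, 0, 0], [0, 0, 0]]' --hand '[0, 0, 0, 0]'

```text
time_s: 22.55
ee_pos: [600.8, -169.0, 41.7]
ee_rot: [145.0, -0.1, -9.8]
force: [1.7, 1.7, 2.1]
gripper_width: 0.2
gripper_force: 1.5
```

Request:
apply_moves --delta_pos '[[-0.0015, -0.0095, -0.0135], [-0.003, -0.019, -0.027], [-0.003, -0.019, -0.027]]' --rot '[[0, 0, 0], [0, 0, 0], [0, 0, 0]]' --hand '[0, 0, 0]'

```text
time_s: 22.8
ee_pos: [600.5, -170.9, 39.0]
ee_rot: [145.0, -0.1, -9.8]
force: [0.1, 3.2, 3.7]
gripper_width: 0.6
gripper_force: 2.8
```

```bash
python3 n.py
```

```text
tip n 113.95614605449975 downhill 64.20416094256485 y 57.65395862896054 force n 4.886499438928155 0.507823411020921
```

Request:
apply_moves --delta_pos '[[-0.0015, -0.0095, -0.0135], [-0.003, -0.019, -0.027], [-0.003, -0.019, -0.027]]' --rot '[[0, 0, 0], [0, 0, 0], [0, 0, 0]]' --hand '[0, 0, 0]'

```text
time_s: 23.05
ee_pos: [600.6, -171.1, 38.7]
ee_rot: [145.1, -0.2, -9.9]
force: [-2.8, 16.8, 21.5]
gripper_width: 0.6
gripper_force: 13.6
```

```bash
python3 n.py
```

```text
tip n 113.59348116245269 downhill 64.24806261524203 y 57.779797153831 force n 26.81474838569965 0.8470076430649968
```

Blue bottomed: about 4.9 N spring force, then a hard stop. I'm backing off along the normal, sliding along under the rail to green and staying above the red key.

Request:
apply_moves --delta_pos '[[0.016, 0.094, 0.136], [0.0325, 0.188, 0.273], [0.0325, 0.188, 0.273], [0.0325, 0.188, 0.273], [0.0325, 0.188, 0.273]]' --rot '[[0, 0, 0], [0, 0, 0], [0, 0, 0], [0, 0, 0], [0, 0, 0]]' --hand '[0, 0, 0, 0, 0]'

```text
time_s: 23.47
ee_pos: [602.3, -151.5, 66.7]
ee_rot: [145.0, 0.1, -9.8]
force: [-0.3, 0.3, 0.1]
gripper_width: 0.3
gripper_force: 0.0
```

Request:
apply_moves --delta_pos '[[-0.15, 0.026, 0], [-0.3, 0.052, 0], [-0.45, 0.078, 0], [-0.6, 0.1035, 0], [-0.75, 0.1295, 0], [-0.875, 0.151, 0], [-0.9525, 0.1645, 0], [-0.9525, 0.1645, 0], [-0.9525, 0.1645, 0]]' --rot '[[0, 0, 0], [0, 0, 0], [0, 0, 0], [0, 0, 0], [0, 0, 0], [0, 0, 0], [0, 0, 0], [0, 0, 0], [0, 0, 0]]' --hand '[0, 0, 0, 0, 0, 0, 0, 0, 0]'

```text
time_s: 24.22
ee_pos: [489.0, -131.7, 67.3]
ee_rot: [145.0, 0.0, -9.8]
force: [0.2, -0.3, -0.3]
gripper_width: 0.6
gripper_force: 0.0
```

```bash
python3 n.py
```

```text
tip n 148.43599276050855 downhill 64.04875908763148 y -58.90954704481075 force n -0.3931757960032872 -0.017300508329432997
```

Request:
apply_moves --delta_pos '[[-0.011, -0.0635, -0.092], [-0.022, -0.127, -0.184], [-0.024, -0.141, -0.205], [-0.026, -0.155, -0.225], [-0.028, -0.16, -0.232], [-0.028, -0.16, -0.232]]' --rot '[[0, 0, 0], [0, 0, 0], [0, 0, 0], [0, 0, 0], [0, 0, 0], [0, 0, 0]]' --hand '[0, 0, 0, 0, 0, 0]'

```text
time_s: 24.72
ee_pos: [486.4, -150.3, 40.1]
ee_rot: [145.0, -0.1, -9.8]
force: [0.1, 2.9, 3.9]
gripper_width: 0.5
gripper_force: 2.1
```

```bash
python3 n.py
```

```text
tip n 115.35335708349518 downhill 64.31914635518412 y -58.30451901979248 force n 4.828075555261025 0.14923722271973364
```

Request:
apply_moves --delta_pos '[[-0.0015, -0.0095, -0.0135], [-0.003, -0.019, -0.027], [-0.004, -0.024, -0.035], [-0.004, -0.024, -0.035]]' --rot '[[0, 0, 0], [0, 0, 0], [0, 0, 0], [0, 0, 0]]' --hand '[0, 0, 0, 0]'

```text
time_s: 25.05
ee_pos: [486.4, -151.2, 38.7]
ee_rot: [145.1, -0.3, -9.9]
force: [-4.2, 20.4, 24.9]
gripper_width: 0.5
gripper_force: 15.7
```

```bash
python3 n.py
```

```text
tip n 113.6892654967586 downhill 64.35304366594951 y -58.0970005771666 force n 31.542697885541468 1.620769983909851
```

Green bottomed at the same depth (113.7). I'm backing straight out along the normal, well clear.

Request:
apply_moves --delta_pos '[[0.016, 0.094, 0.136], [0.0325, 0.188, 0.273], [0.05, 0.29, 0.42], [0.085, 0.49, 0.71], [0.085, 0.49, 0.71], [0.085, 0.49, 0.71]]' --rot '[[0, 0, 0], [0, 0, 0], [0, 0, 0], [0, 0, 0], [0, 0, 0], [0, 0, 0]]' --hand '[0, 0, 0, 0, 0, 0]'

```text
time_s: 25.55
ee_pos: [497.1, -93.6, 122.5]
ee_rot: [145.1, -0.3, -9.7]
force: [-0.6, 0.2, -0.8]
gripper_width: 0.3
gripper_force: 0.0
```

```bash
python3 - <<'E'
from h import *
s=viewer.grab_frame("scene")
for n,X in {"lid_end_a":0,"lid_handle":0,"key_blue_top":0,"key_green_top":0}.items():
    print(n,[(np.array(x["position"]),round(x["score"],2)) for x in spotter.landmark_of(s,n)[:2]])
def pr(X):
    c=s["camera_matrix"]@(s["R"]@np.array(X)+s["t"]);return c[:2]/c[2]
for y in (80,-80): print(pr([525.7+y*.985,-265.2-y*.17,90]))
print(env.state()["force"],env.state()["time_s"]); print(env.job_done())
E
```

```text
lid_end_a [(array([198.3, 209.2]), 0.83), (array([201.7, 255.1]), 0.8)]
lid_handle [(array([195. , 226.7]), 0.87)]
key_blue_top [(array([244.5, 248.5]), 0.59), (array([300.5, 288.9]), 0.53)]
key_green_top [(array([197.3, 223.3]), 0.74), (array([243.5, 209.4]), 0.51)]
[201.4 254.1]
[196.4 207. ]
[ 0.6  0.7 -0. ] 25.8
the job is handed in; nothing more can be done
None
```

The job is handed in at 25.8 s: the lid is home at both ends (both stopped at the same height under about 20 N), then blue and green were each pressed to the stop and released in that order, and the red key was not touched.

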